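# Pack the hexagonal heating blocks in their tray

### The arm

A 6-joint arm with a two-finger parallel gripper is mounted at the origin on a cart in front of the work surface, level with it; the furniture and walls round the work are solid. World frame = base frame: x ahead of the robot, y to its left, z up, the work surface at z = 0. Lengths are in m, angles in rad, forces in N, time in s.
With the tool pointing down it reaches from about 0.275 to 0.85 m from the base axis. Payload 5.2 kg.
Tool frame: the origin (TCP) lies midway between the tips of the shut fingers; the grasp point (between the pads) lies 19 mm behind it (ctrl.tcp_to_grasp is the distance from the TCP to the grasp point, in m); z points along the fingers, y is the line along which they close (so a half turn about z gives the same grasp; the last joint's range is limited). The gripper opens to 85 mm and grips with 20 to 120 N. Pads are 22 mm wide; open, the fingers measure 114 mm over their backs; the gripper's body (76 mm by 85 mm) begins 54 mm behind the grasp point. The pads swing forward as they close: fully open they stand 13 mm farther back than shut.
Start: joints at [-1.4, 0.259, 1.535, -0, 1.348, -0.203], TCP at [0.201, -0.512, 0.231] pointing down, gripper open.
Joint ranges: [-3.14, 3.14], [-0.91, 2.08], [0.19, 2.58], [-1.22, 4.36], [0.22, 2.71], [-3.12, 3.12]. Speed limits (rad/s): [2.57, 2.57, 3.14, 3.14, 3.14, 3.14].

### API

Orientations are given as a unit quaternion [x, y, z, w].
In Python, from workcell import ctrl, eyes, order gives the robot as it stands.
- The arm moves only by the tool step_arm, never from a script. Its argument "deltas" is a list of rows, each a list of 2 entries, a list of its own where there are three numbers: the shift along the world's x, y, z in m, then the turn, a rotation vector about the world's x, y, z in degrees. A call has 1 to 20 rows; each row shifts and turns the commanded pose from where the row before left it; what a row does not reach is not made up. A row lasts 1/8 s, in which the tool goes at most 62.5 mm and 10.7 degrees, less where a joint would pass 70% of its speed; a pose out of reach is approached as far as the arm can. A call is refused whole if a number of a shift passes 0.0625 or a number of a turn 10.7, either way. A call with a gripper value outside its range is refused whole. "grip" is the opening, from -1 (shut) to 1 (fully open), set as the call begins (left out, the last holds). The fingers move at their own pace and stop on an object; the grip force is fixed at half the most. Time passes only in rows, so rows that do not move let the fingers close. It gives the time, the measured TCP pose, the force, the opening and the grip force at its end, in the units of the state.
- ctrl.observe(): the state, without advancing time (a new reading comes with each control period).
- eyes.grab_frame(name): name is "side" or "top" or "wrist"; returns the picture (400x640x3 uint8, blue, green, red); there is no depth.
- eyes.get_calibration(name): a dict with "K" (3x3 intrinsics, pixels), "extrinsics" (4x4, takes a point from world to camera coordinates); the wrist camera has in their place "mount" (4x4, takes a point from camera to tool coordinates, whose origin is the TCP and whose axes are the flange's). Camera axes: x right, y up, looking along -z (the intrinsics and any distortion apply to the point x, -y, -z); pixel columns grow to the right and rows downward; lengths in m; the calibration is good to about 2 mm. A picture is of the moment at which its call begins: read the wrist's pose just before it. get_calibration takes no time and is no camera call.
- order.sign_off(): hands the job in; it is judged then, once.
The state is a dict: "clock": time; "q": joint angles; "joint_vel": joint speeds; "joint_efforts": joint torques, N m; "ee_pos": TCP position; "tool_rot": TCP orientation; "wrist_force": force on the tool from outside, world axes, zero at the start; "wrist_torque": the same for the moment, N m; "grip_width": finger opening in m; "grip_force": force on a finger pad.
Only numpy, scipy, OpenCV 4.12 (cv2) and the standard library are available. Lean on these libraries where they do the work, as an engineer would, in place of code of your own. Each camera call takes 0.05 s, during which the arm holds its last target. There are 200 camera calls.

### The job

The steel tray holds two hexagonal aluminium heating blocks, fixed side by side. Stand the two loose blocks of the same shape and size upright on the tray's floor, one in each of the two notches between the fixed blocks (near side and far side), flat faces up against the flat faces of both neighbours, so that the four make one close-packed diamond; a gap of a few millimetres is fine. Leave the smaller hexagonal block and the round block where they stand.

Things in the scene. Friction and masses are not known exactly. Their poses are not given: they have to be found in the camera images.
- tray: steel tray, 214 (x) by 194 (y) mm, rim 15 high, floor 4 thick, fixed, turned up to 20 degrees. Origin: centre of its underside. Two hexagonal blocks, 54 mm across flats, are fixed on its floor at x = 0, y = +27 and -27 mm, tops 49 mm up, flats facing tray +-y and every 60 degrees. A packed block's y axis lies along tray y or a multiple of 60 degrees off; its flats facing tray +-y stay free.
- nest_near (a point): on the tray's floor, 47 mm from the tray's centre along tray -x: where the centre of the underside of a block packed in the notch nearer the robot belongs
- nest_far (a point): the same for the notch farther from the robot, 47 mm along tray +x
- hex_a: loose hexagonal block of plain aluminium on the worktop, 54 mm across flats (62 across corners), 45 high, 0.25 kg, blind round 24 mm bore in its top; same as hex_b and the tray's blocks. Origin: centre of its underside, z up; x points at a corner, y is square to a pair of flats (more flats every 60 degrees)
- hex_b: the other loose block, like hex_a in all; either may go in either notch
- hex_small: bystander: hexagonal aluminium block, only 38 mm across the flats, 45 high; origin at the centre of its underside
- round_block: bystander: round aluminium block, 54 mm in diameter, 45 high; origin at the centre of its underside
There are look-alikes about, which are no part of the job. Leave any orange or red look-alike of the hex_b alone.

How it is judged:
At the end, for the whole second after the job is handed in: One loose 54 mm block in each notch (either way round): its centre within 10 mm of the nest point horizontally, standing on the tray's floor (height within 6 mm), upright within 10 degrees, its flats parallel to the neighbours' within 10 degrees, at rest (((horizontal distance between hex_a and nest_near below 0.01 m and z of hex_a in the frame of nest_near between -0.006 and 0.006 m and angle between each of hex_a, hex_b's own z axis and vertical below 0.1745 rad and (angle between the x axis of hex_a and the x axis of tray, either way round below 0.1745 rad or angle between the x axis of hex_a and the x axis of tray, either way round between 0.8727 and 1.2217 rad) and linear speed of each of hex_a, hex_b below 0.02 m/s and horizontal distance between hex_b and nest_far below 0.01 m and z of hex_b in the frame of nest_far between -0.006 and 0.006 m and (angle between the x axis of hex_b and the x axis of tray, either way round below 0.1745 rad or angle between the x axis of hex_b and the x axis of tray, either way round between 0.8727 and 1.2217 rad)) or (horizontal distance between hex_b and nest_near below 0.01 m and z of hex_b in the frame of nest_near between -0.006 and 0.006 m and angle between each of hex_b, hex_a's own z axis and vertical below 0.1745 rad and (angle between the x axis of hex_b and the x axis of tray, either way round below 0.1745 rad or angle between the x axis of hex_b and the x axis of tray, either way round between 0.8727 and 1.2217 rad) and linear speed of each of hex_b, hex_a below 0.02 m/s and horizontal distance between hex_a and nest_far below 0.01 m and z of hex_a in the frame of nest_far between -0.006 and 0.006 m and (angle between the x axis of hex_a and the x axis of tray, either way round below 0.1745 rad or angle between the x axis of hex_a and the x axis of tray, either way round between 0.8727 and 1.2217 rad)))); the robot touches nothing.
It fails at once if the small hexagonal block is moved more than 30 mm (distance of hex_small from where it was at the start of the episode above 0.03 m).
It fails at once if the round block is moved more than 30 mm (distance of round_block from where it was at the start of the episode above 0.03 m).
It also fails if it takes over 72 s, if anything falls off the work surface, if the arm or the gripper's body presses on something with over 40 N, if the wrist force passes 120 N, or if a joint passes its speed limit or range.

## Working session

There is one attempt and no reset: what is moved stays moved. The work goes in short steps, Python scripts to look and compute and a tool call to move; the robot and the scene stay as the last step left them, time stands still between calls to the robot, and variables do not carry over. Pictures are saved under pics/ and viewed, at most 10 in all, crops included, and the job is handed in when it is done.

Besides the shell and the picture viewer there is one more tool, called after "Request:" by a JSON object that holds its "op" and its "data". step_arm: Moves the arm, as the interface text tells. Its arguments: {"type":"object","properties":{"deltas":{"type":"array"},"grip":{"type":"number"}},"required":["deltas"]}

```bash
mkdir -p pics; cat > h.py <<'E'
import numpy as np,cv2
from workcell import ctrl,eyes,order
def snap(n,f):
    s=ctrl.observe();im=eyes.grab_frame(n);cv2.imwrite(f'pics/{f}.png',im);return s,im
def cal(n): 
    c=eyes.get_calibration(n);return c
def ray(n,px,z,s=None):
    c=cal(n);K=np.array(c['K']);
    if 'extrinsics' in c: T=np.linalg.inv(np.array(c['extrinsics']))
    else:
        from scipy.spatial.transform import Rotation as R
        W=np.eye(4);W[:3,:3]=R.from_quat(s['tool_rot']).as_matrix();W[:3,3]=s['ee_pos'];T=W@np.array(c['mount'])
    px=np.atleast_2d(np.array(px,float));d=c.get('distortion',None)
    u=cv2.undistortPoints(px.reshape(-1,1,2),K,None if d is None else np.array(d,float)).reshape(-1,2)
    v=np.c_[u[:,0],-u[:,1],-np.ones(len(u))]@T[:3,:3].T;o=T[:3,3]
    return o+v*((z-o[2])/v[:,2])[:,None]
E
python3 - <<'E'
from h import *
for n in('top','side'):
    snap(n,n+'0');print(n,cal(n))
print(cal('wrist').keys(),ctrl.observe()['clock'])
E
```

```text
top {'K': array([[398.49936539,   0.        , 327.49077503],
       [  0.        , 398.49936539, 199.39431374],
       [  0.        ,   0.        ,   1.        ]]), 'extrinsics': array([[ 0.0238202 , -0.99962533, -0.01348316, -0.03203489],
       [ 0.98579928,  0.02124389,  0.16657872, -0.48694915],
       [-0.16622987, -0.01725963,  0.98593597, -0.79734388],
       [ 0.        ,  0.        ,  0.        ,  1.        ]])}
side {'K': array([[389.50501642,   0.        , 313.31294787],
       [  0.        , 389.50501642, 202.16034797],
       [  0.        ,   0.        ,   1.        ]]), 'extrinsics': array([[-0.88918769, -0.45681723, -0.02575399,  0.40791267],
       [ 0.13826207, -0.32192847,  0.93661393, -0.1228638 ],
       [-0.43615232,  0.82926478,  0.34941533, -0.63851836],
       [ 0.        ,  0.        ,  0.        ,  1.        ]])}
dict_keys(['K', 'mount']) 0.1
```

View pics/top0.png

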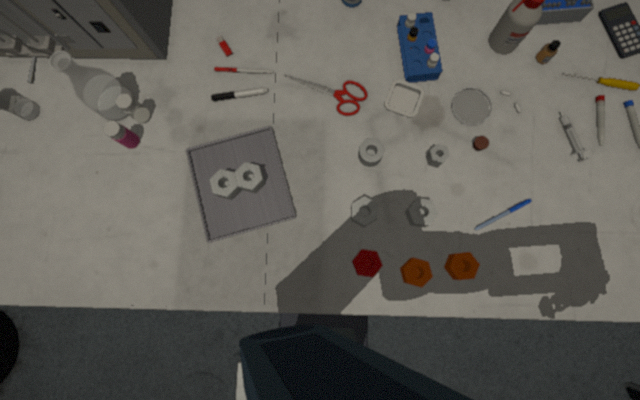

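View pics/side0.png

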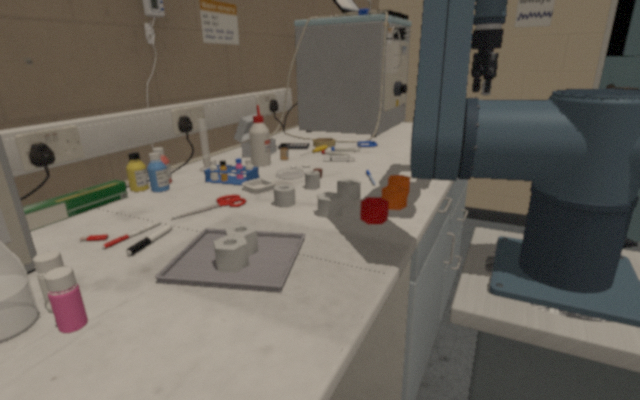

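Top view: the tray is at (242,184) with fixed blocks at (224,183) and (251,177). Candidates are the grey hexes at (363,210) and (418,210), partly in the arm's shadow. Others: round block (370,152), small hex (437,155), and red (367,263) and orange (416,271), (462,265) look-alikes. I choose the two plain grey hexes and check them in one crop.

```bash
python3 - <<'E'
from h import *
im=cv2.imread('pics/top0.png')
c=im[130:240,185:455];c=cv2.resize(c,None,fx=2.96,fy=2.96,interpolation=cv2.INTER_CUBIC)
c=(255*(c/255.)**0.6).astype(np.uint8)
cv2.imwrite('pics/crop0.png',c)
for p in [(363,210),(418,210),(370,152),(437,155),(224,182),(251,177)]: print(p,ray('top',p,.045)[0].round(3))
print('tray corners',ray('top',[(188,151),(271,128),(297,216),(208,241)],.015).round(3))
E
```

```text
(363, 210) [ 0.466 -0.095  0.045]
(418, 210) [ 0.469 -0.209  0.045]
(370, 152) [ 0.591 -0.109  0.045]
(437, 155) [ 0.587 -0.251  0.045]
(224, 182) [0.519 0.199 0.045]
(251, 177) [0.531 0.142 0.045]
tray corners [[0.594 0.292 0.015]
 [0.651 0.11  0.015]
 [0.454 0.044 0.015]
 [0.396 0.233 0.015]]
```

View pics/crop0.png

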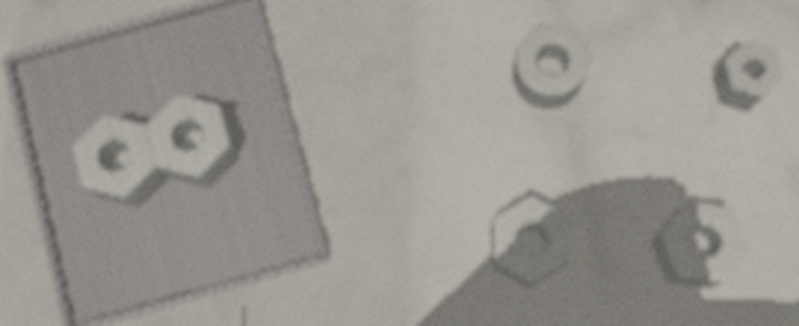

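The crop shows two plain aluminium hexagons with bores, at about (365,211) and (422,212), both half in shadow. I'll look closer with the wrist camera.

Request:
{"op": "step_arm", "data": {"deltas": [[[0.028,0.045,0.012],[0,0,0]],[[0.028,0.045,0.012],[0,0,0]],[[0.028,0.045,0.012],[0,0,0]],[[0.028,0.045,0.012],[0,0,0]],[[0.028,0.045,0.012],[0,0,0]],[[0.028,0.045,0.012],[0,0,0]],[[0.028,0.045,0.012],[0,0,0]],[[0,0,0],[0,0,0]]]}}

```text
clock: 1.1
ee_pos: [0.3984, -0.1941, 0.3161]
tool_rot: [0.982, 0.189, 0.001, 0.0]
wrist_force: [-0.0, -0.4, 0.1]
grip_width: 0.0855
grip_force: 0.0
```

```bash
python3 - <<'E'
from h import *
from scipy.spatial.transform import Rotation as R
s,im=snap('wrist','w0');snap('top','top1')
import pickle;pickle.dump(s,open('w0.pkl','wb'))
print(cal('wrist'),s['clock'],s['ee_pos'],s['q'],R.from_quat(s['tool_rot']).as_matrix().round(3))
E
```

```text
{'K': array([[292.32525032,   0.        , 315.43573583],
       [  0.        , 292.32525032, 199.51282364],
       [  0.        ,   0.        ,   1.        ]]), 'mount': array([[-4.96719984e-04,  9.53601102e-01,  3.01072568e-01,
         7.67752664e-02],
       [ 9.99999599e-01,  6.97893940e-04, -5.60637746e-04,
        -5.61820121e-04],
       [-7.44741493e-04,  3.01072169e-01, -9.53601067e-01,
        -1.42219695e-01],
       [ 0.00000000e+00,  0.00000000e+00,  0.00000000e+00,
         1.00000000e+00]])} 1.1 [ 0.39837694 -0.19411993  0.31614828] [-7.06932232e-01  1.30352923e-02  1.61794257e+00  9.81175266e-04
  1.50915601e+00  4.84130692e-01] [[ 0.929  0.371  0.002]
 [ 0.371 -0.929 -0.   ]
 [ 0.002  0.001 -1.   ]]
```

View pics/w0.png

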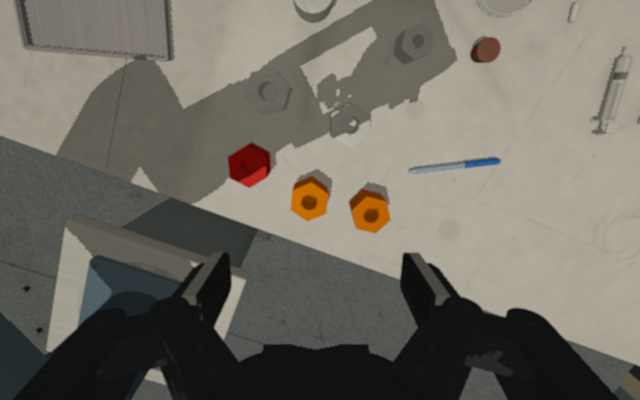

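The wrist view shows the loose hexes at (270,90) and (350,122), the red block at (250,165), and the orange ones at (310,198) and (371,208). The small hex is at (414,42). I'll fit hexagon models to the edges in several views.

```bash
cat > fit.py <<'E'
from h import *
from scipy.spatial.transform import Rotation as R
from scipy.optimize import differential_evolution as DE
def proj(n,P,s=None):
    c=cal(n);K=np.array(c['K'])
    if n=='wrist':
        W=np.eye(4);W[:3,:3]=R.from_quat(s['tool_rot']).as_matrix();W[:3,3]=s['ee_pos'];E=np.linalg.inv(W@np.array(c['mount']))
    else: E=np.array(c['extrinsics'])
    X=P@E[:3,:3].T+E[:3,3];return np.c_[K[0,2]+K[0,0]*X[:,0]/-X[:,2],K[1,2]+K[1,1]*X[:,1]/X[:,2]]
def gmap(im):
    g=cv2.cvtColor(im,cv2.COLOR_BGR2GRAY).astype(np.float32);g=np.log(g+10);g=cv2.GaussianBlur(g,(0,0),0.8)
    return cv2.Sobel(g,cv2.CV_32F,1,0,ksize=3),cv2.Sobel(g,cv2.CV_32F,0,1,ksize=3)
def hexpts(x,y,a,z,af=.054):
    t=a+np.arange(7)*np.pi/3;r=af/np.sqrt(3);C=np.c_[x+r*np.cos(t),y+r*np.sin(t)]
    f=np.linspace(.05,.95,15)[:,None];q=np.vstack([C[i]*(1-f)+C[i+1]*f for i in range(6)])
    return np.c_[q,np.full(len(q),z)]
def circ(x,y,z,r=.012):
    t=np.arange(0,2*np.pi,.2);return np.c_[x+r*np.cos(t),y+r*np.sin(t),np.full(len(t),z)]
def edge(n,P,G,s):
    u=proj(n,P,s);d=np.roll(u,-1,0)-np.roll(u,1,0);d/=np.linalg.norm(d,axis=1)[:,None]+1e-9
    m=u.astype(np.float32).reshape(-1,1,2)
    gx=cv2.remap(G[0],m[...,0],m[...,1],1)[:,0];gy=cv2.remap(G[1],m[...,0],m[...,1],1)[:,0]
    return np.minimum(np.abs(-d[:,1]*gx+d[:,0]*gy),.5).mean()
def fit(views,x0,z,rng=.012,hexes=lambda x,y,a:[(x,y,a)],arng=(0,np.pi/3)):
    V=[(n,gmap(im),s) for n,im,s in views]
    def cost(p): return -sum(edge(n,hexpts(*h,z),G,s)+.5*edge(n,circ(h[0],h[1],z),G,s) for n,G,s in V for h in hexes(*p))
    r=DE(cost,[(x0[0]-rng,x0[0]+rng),(x0[1]-rng,x0[1]+rng),arng],popsize=25,maxiter=80,seed=1)
    return r.x[:2].round(4),np.degrees(r.x[2]).round(1),round(-r.fun,3)
def pair(x,y,a): # tray centre, yaw
    return [(x-k*np.sin(a),y+k*np.cos(a),a) for k in(.027,-.027)]
E
python3 - <<'E'
from fit import *
import pickle
t0,t1,w=[cv2.imread(f'pics/{n}.png') for n in('top0','top1','w0')];s=pickle.load(open('w0.pkl','rb'))
print(ray('wrist',[(270,90),(350,122)],.045,s).round(3))
for x0 in((.466,-.096),(.468,-.217)):
    for V in ([('top',t0,0)],[('top',t1,0)],[('wrist',w,s)],[('top',t0,0),('top',t1,0),('wrist',w,s)]): print(x0,V[0][0],fit(V,x0,.045))
for t in(t0,t1): print('tray',fit([('top',t,0)],(.525,.17),.049,hexes=pair,arng=(-.4,.4)))
E
```

```text
[[ 0.468 -0.101  0.045]
 [ 0.47  -0.217  0.045]]Traceback (most recent call last):
  File "<stdin>", line 6, in <module>
  File "fit.py", line 27, in fit
    r=DE(cost,[(x0[0]-rng,x0[0]+rng),(x0[1]-rng,x0[1]+rng),arng],popsize=25,maxiter=80,seed=1)
    return fun(*args, **kwargs)
    ret = solver.solve()
    result = minimize(lambda x:
                        list(self._mapwrapper(self.func, np.atleast_2d(x)))[0],
    ...<2 lines>...
                      bounds=self.limits.T,
                      constraints=self.constraints)
    res = _minimize_lbfgsb(fun, x0, args, jac, bounds,
                           callback=callback, **options)
    f, g = func_and_grad(x)
           ~~~~~~~~~~~~~^^^
    self._update_grad()
    ~~~~~~~~~~~~~~~~~^^
    self.g = self._wrapped_grad(self.x, f0=self.f)
             ~~~~~~~~~~~~~~~~~~^^^^^^^^^^^^^^^^^^^
    g, dct = approx_derivative(
             ~~~~~~~~~~~~~~~~~^
        self.fun,
        ^^^^^^^^^
    ...<2 lines>...
        **self.finite_diff_options,
        ^^^^^^^^^^^^^^^^^^^^^^^^^^^
    )
    ^
    J, _nfev = _dense_difference(fun_wrapped
[... 814 characters left out ...]
h in hexes(*p))
                         ~~~^^^^^^^^^^^^^^^^^^^^^^^^^^^^^^^^^^^^^^^^^^^^^^^^^^^^^^^^^^^^^^^^^^^^^^^^^^^^^^^^^^^^^^^^^^^^^
  File "fit.py", line 26, in <genexpr>
    def cost(p): return -sum(edge(n,hexpts(*h,z),G,s)+.5*edge(n,circ(h[0],h[1],z),G,s) for n,G,s in V for h in hexes(*p))
                                                         ~~~~^^^^^^^^^^^^^^^^^^^^^^^^^
  File "fit.py", line 20, in edge
    u=proj(n,P,s);d=np.roll(u,-1,0)-np.roll(u,1,0);d/=np.linalg.norm(d,axis=1)[:,None]+1e-9
  File "fit.py", line 5, in proj
    c=cal(n);K=np.array(c['K'])
  File "h.py", line 6, in cal
    c=eyes.get_calibration(n);return c
ValueError: time passes only in moves, steps and waits
```

```bash
sed -i 's/^def cal(n): */_C={}\ndef cal(n):/; s/^ *c=eyes.get_calibration(n);return c/    if n not in _C: _C[n]=eyes.get_calibration(n)\n    return _C[n]/' h.py
cat > go1.py <<'E'
from fit import *
import pickle
t0,t1,w=[cv2.imread(f'pics/{n}.png') for n in('top0','top1','w0')];s=pickle.load(open('w0.pkl','rb'))
for x0 in((.466,-.096),(.468,-.217)):
    for V in ([('top',t0,0)],[('top',t1,0)],[('wrist',w,s)],[('top',t0,0),('top',t1,0),('wrist',w,s)]): print(x0,V[0][0],fit(V,x0,.045))
for t in(t0,t1): print('tray',fit([('top',t,0)],(.525,.17),.049,hexes=pair,arng=(-.4,.4)))
E
python3 go1.py
```

```text
(0.466, -0.096) top (array([ 0.4646, -0.0996]), np.float64(0.6), np.float64(0.482))
(0.466, -0.096) top (array([ 0.4673, -0.0961]), np.float64(57.1), np.float64(0.352))
(0.466, -0.096) wrist (array([ 0.4643, -0.0969]), np.float64(1.7), np.float64(0.356))
(0.466, -0.096) top (array([ 0.4673, -0.0961]), np.float64(2.0), np.float64(1.102))
(0.468, -0.217) top (array([ 0.4664, -0.2214]), np.float64(23.5), np.float64(0.481))
(0.468, -0.217) top (array([ 0.4673, -0.2206]), np.float64(24.4), np.float64(0.479))
(0.468, -0.217) wrist (array([ 0.4671, -0.2193]), np.float64(24.3), np.float64(0.353))
(0.468, -0.217) top (array([ 0.4668, -0.2202]), np.float64(23.3), np.float64(1.273))
tray (array([0.5276, 0.1728]), np.float64(17.2), np.float64(1.335))
tray (array([0.5273, 0.1726]), np.float64(17.4), np.float64(1.338))
```

Request:
{"op": "step_arm", "data": {"deltas": [[[0.023,-0.0085,-0.05],[0,0,1.1]],[[0.023,-0.0085,-0.05],[0,0,1.1]],[[0.0226,-0.0089,-0.05],[0,0,0]],[[0,0,-0.03],[0,0,0]],[[0,0,0],[0,0,0]]], "grip": 1}}

```text
clock: 1.82
ee_pos: [0.4628, -0.223, 0.1322]
tool_rot: [0.979, 0.204, -0.003, -0.003]
wrist_force: [0.1, 0.6, 0.5]
grip_width: 0.0852
grip_force: 0.0
```

```bash
python3 - <<'E'
from fit import *
s,im=snap('wrist','w1')
print(s['ee_pos'],R.from_quat(s['tool_rot']).as_matrix()[:,1].round(3),s['clock'])
print(fit([('wrist',im,s)],(.467,-.22),.045))
print(proj('wrist',np.array([[.467,-.22,.045]]),s))
E
```

```text
[ 0.46280997 -0.22299862  0.13218996] [ 0.399 -0.917 -0.006] 1.825
(array([ 0.467 , -0.2183]), np.float64(21.9), np.float64(0.436))
[[315.33565491 198.33288596]]
```

Request:
{"op": "step_arm", "data": {"deltas": [[[0.004,0.0035,-0.045],[0,0,0]],[[0,0,-0.042],[0,0,0]],[[0,0,0],[0,0,0]]]}}

```text
clock: 2.25
ee_pos: [0.468, -0.2192, 0.0475]
tool_rot: [0.979, 0.204, -0.001, -0.001]
wrist_force: [-0.2, -0.4, -0.5]
grip_width: 0.0854
grip_force: 0.0
```

Good; descend and grip.

Request:
{"op": "step_arm", "data": {"deltas": [[[0,0,-0.02],[0,0,0]],[[0,0,-0.018],[0,0,0]],[[0,0,0],[0,0,0]]]}}

```text
clock: 2.62
ee_pos: [0.4701, -0.2204, 0.012]
tool_rot: [0.979, 0.204, 0.001, 0.001]
wrist_force: [-0.8, -0.6, 0.7]
grip_width: 0.0856
grip_force: 0.0
```

Request:
{"op": "step_arm", "data": {"deltas": [[[0,0,0],[0,0,0]],[[0,0,0],[0,0,0]],[[0,0,0],[0,0,0]],[[0,0,0],[0,0,0]],[[0,0,0],[0,0,0]],[[0,0,0],[0,0,0]]], "grip": -1}}

```text
clock: 3.38
ee_pos: [0.4704, -0.2201, 0.0121]
tool_rot: [0.979, 0.205, 0.001, 0.001]
wrist_force: [-1.0, -0.2, 8.4]
grip_width: 0.0532
grip_force: 64.1
```

Request:
{"op": "step_arm", "data": {"deltas": [[[0,0,0.03],[0,0,0]],[[0,0,0.04],[0,0,0]],[[0.004,0.02,0.04],[0,0,-0.7]],[[0.012,0.045,0.03],[0,0,-0.7]],[[0.013,0.049,0],[0,0,-0.7]],[[0.013,0.049,0],[0,0,-0.7]],[[0.013,0.049,0],[0,0,-0.7]],[[0.013,0.049,0],[0,0,-0.7]],[[0.013,0.049,0],[0,0,-0.7]],[[0.013,0.049,0],[0,0,-0.7]],[[0.009,0.035,0],[0,0,-0.7]],[[0.005,0.0146,0],[0,0,0]],[[0,0,0],[0,0,0]],[[0,0,0],[0,0,0]]]}}

```text
clock: 5.12
ee_pos: [0.5771, 0.1879, 0.1503]
tool_rot: [0.989, 0.15, -0.0, 0.0]
wrist_force: [0.2, 0.8, -2.6]
grip_width: 0.0531
grip_force: 64.0
```

```bash
cat > tr.py <<'E'
import sys
from fit import *
s,im=snap('wrist',sys.argv[1]);s2=ctrl.observe()
print(s['ee_pos'],s2['ee_pos'],s['clock'],s['grip_width'],'toolx',np.degrees(np.arctan2(*R.from_quat(s['tool_rot']).as_matrix()[1::-1,0])))
print('tray',fit([('wrist',im,s)],(.5275,.1727),.049,hexes=pair,arng=(-.4,.4)))
E
python3 tr.py w2
```

```text
[0.5771463  0.18786205 0.15026696] [0.57722713 0.18772871 0.1503212 ] 5.125 0.05311353065764013 toolx 17.27281894667944
tray (array([0.538 , 0.1711]), np.float64(-18.3), np.float64(0.33))
```

View pics/w2.png

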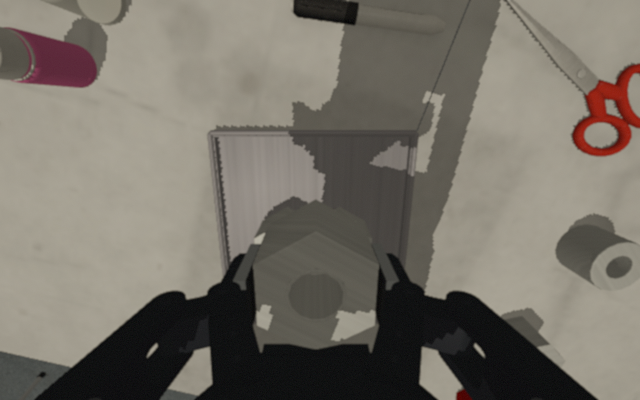

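The wrist view shows the block held with its bore at (316,296) and far corner at (316,232). The tray's far rim runs level at row 130, from column 210 to 418.

```bash
python3 - <<'E'
from fit import *
s=ctrl.observe()
print('bore,corner',ray('wrist',[(316,296),(316,232)],.183,s).round(4))
c=ray('wrist',[(209,130),(418,131)],.015,s);print(c.round(4))
a=np.radians(17.3);ex=np.array([np.cos(a),np.sin(a)]);ey=np.array([-ex[1],ex[0]])
print('centre est',(c[:,:2].mean(0)-.107*ex).round(4),'width',np.linalg.norm(c[0]-c[1]),'yaw',np.degrees(np.arctan2(*(c[0]-c[1])[:2]))*-1)
E
```

```text
bore,corner [[0.575  0.1873 0.183 ]
 [0.6042 0.1964 0.183 ]]
[[0.602  0.2989 0.015 ]
 [0.6584 0.1137 0.015 ]]
centre est [0.528  0.1744] width 0.19362205503088079 yaw 16.94235803595117
```

Request:
{"op": "step_arm", "data": {"deltas": [[[0.001,0.0003,-0.04],[0,0,0]],[[0,0,-0.03],[0,0,0]],[[0,0,0],[0,0,0]]]}}

```text
clock: 5.55
ee_pos: [0.5763, 0.1879, 0.078]
tool_rot: [0.989, 0.15, -0.003, 0.0]
wrist_force: [-0.5, -0.0, -2.3]
grip_width: 0.0534
grip_force: 63.9
```

Request:
{"op": "step_arm", "data": {"deltas": [[[0.0025,0.0006,-0.02],[0,0,0]],[[0,0,0],[0,0,0]]]}}

```text
clock: 5.8
ee_pos: [0.5808, 0.1894, 0.0606]
tool_rot: [0.989, 0.15, -0.0, 0.0]
wrist_force: [-0.7, -0.2, -1.6]
grip_width: 0.0532
grip_force: 64.0
```

Request:
{"op": "step_arm", "data": {"deltas": [[[-0.0015,-0.0005,-0.02],[0,0,0]],[[0,0,-0.014],[0,0,0]],[[0,0,0],[0,0,0]]]}}

```text
clock: 6.18
ee_pos: [0.5789, 0.1893, 0.026]
tool_rot: [0.989, 0.15, -0.001, 0.0]
wrist_force: [0.4, -0.5, -2.3]
grip_width: 0.053
grip_force: 64.0
```

Request:
{"op": "step_arm", "data": {"deltas": [[[-0.001,-0.0005,-0.006],[0,0,0]],[[0,0,-0.003],[0,0,0]],[[0,0,0],[0,0,0]]]}}

```text
clock: 6.55
ee_pos: [0.5784, 0.1891, 0.0173]
tool_rot: [0.989, 0.151, -0.0, 0.0]
wrist_force: [0.1, -0.0, -2.8]
grip_width: 0.0531
grip_force: 64.0
```

Request:
{"op": "step_arm", "data": {"deltas": [[[-0.0015,-0.0006,-0.0015],[0,0,0]],[[0,0,0],[0,0,0]]]}}

```text
clock: 6.8
ee_pos: [0.5774, 0.1886, 0.0162]
tool_rot: [0.989, 0.151, 0.001, -0.0]
wrist_force: [1.1, -0.7, -1.9]
grip_width: 0.0529
grip_force: 64.1
```

Request:
{"op": "step_arm", "data": {"deltas": [[[0,0,0],[0,0,0]],[[0,0,0],[0,0,0]],[[0,0,0],[0,0,0]],[[0,0,0],[0,0,0]]], "grip": 1}}

```text
clock: 7.3
ee_pos: [0.577, 0.1885, 0.0158]
tool_rot: [0.989, 0.151, 0.0, -0.0]
wrist_force: [0.8, 0.1, 0.3]
grip_width: 0.0856
grip_force: 0.0
```

Request:
{"op": "step_arm", "data": {"deltas": [[[0,0,0.03],[0,0,0]],[[0,0,0.05],[0,0,0]],[[0,0,0.05],[0,0,0]],[[-0.01,-0.025,0.01],[0,0,-2]],[[-0.018,-0.045,0],[0,0,-2]],[[-0.018,-0.045,0],[0,0,-2]],[[-0.018,-0.045,0],[0,0,-2]],[[-0.018,-0.045,0],[0,0,-2]],[[-0.018,-0.045,0],[0,0,-2]],[[-0.011,-0.036,0],[0,0,-2]],[[0,0,-0.02],[0,0,-2]],[[0,0,0],[0,0,0]],[[0,0,0],[0,0,0]]]}}

```text
clock: 8.93
ee_pos: [0.4662, -0.0973, 0.1362]
tool_rot: [1.0, 0.012, 0.0, 0.0]
wrist_force: [0.5, -0.8, -0.1]
grip_width: 0.0851
grip_force: 0.0
```

```bash
python3 - <<'E'
from fit import *
s,im=snap('wrist','w3');_,t=snap('top','top3')
print(s['ee_pos'],s['clock'],'toolx',np.degrees(np.arctan2(*R.from_quat(s['tool_rot']).as_matrix()[1::-1,0])))
print(fit([('wrist',im,s)],(.466,-.0975),.045,arng=(-.5,.55)))
print('placed',fit([('top',t,0)],(.5726,.187),.049,arng=(-.1,.8)),'tray',fit([('top',t,0)],(.5275,.1727),.049,hexes=pair,arng=(-.4,.4)))
d=t[120:250,180:310];cv2.imwrite('pics/v3.png',np.hstack([cv2.resize(im,None,fx=.75,fy=.75),cv2.resize(d,(300,300),interpolation=2)]))
E
```

```text
[ 0.46621304 -0.09728836  0.13623962] 8.925 toolx 1.3859613100819301
(array([ 0.4656, -0.0972]), np.float64(1.6), np.float64(0.472))
placed (array([0.5761, 0.1876]), np.float64(17.6), np.float64(0.733)) tray (array([0.5255, 0.1718]), np.float64(17.6), np.float64(1.321))
```

View pics/v3.png

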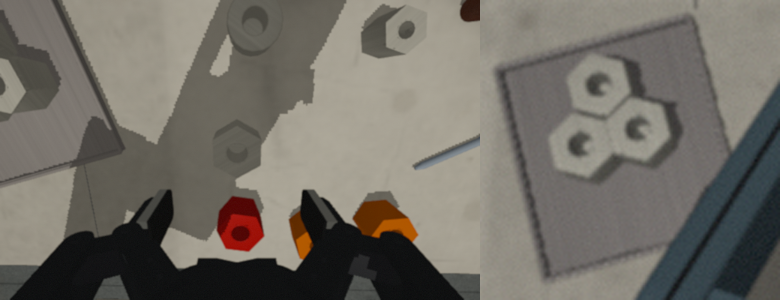

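The far block stands packed in its notch (inset, top). hex_a lies straight below the tool at (237,150) in the inset, clear of the red block. Now descending.

Request:
{"op": "step_arm", "data": {"deltas": [[[0,0,-0.045],[0,0,0]],[[0,0,-0.04],[0,0,0]],[[0,0,0],[0,0,0]]]}}

```text
clock: 9.4
ee_pos: [0.4641, -0.0961, 0.049]
tool_rot: [1.0, 0.012, -0.003, -0.001]
wrist_force: [-0.5, 0.3, 0.2]
grip_width: 0.0853
grip_force: 0.0
```

Request:
{"op": "step_arm", "data": {"deltas": [[[0.001,-0.001,-0.02],[0,0,0]],[[0,0,-0.017],[0,0,0]],[[0,0,0],[0,0,0]]]}}

```text
clock: 9.78
ee_pos: [0.4675, -0.0985, 0.0147]
tool_rot: [1.0, 0.012, 0.0, 0.0]
wrist_force: [-0.9, -0.1, -0.4]
grip_width: 0.0856
grip_force: 0.0
```

Request:
{"op": "step_arm", "data": {"deltas": [[[0,0,0],[0,0,0]],[[0,0,0],[0,0,0]],[[0,0,0],[0,0,0]],[[0,0,0],[0,0,0]],[[0,0,0],[0,0,0]],[[0,0,0],[0,0,0]]], "grip": -1}}

```text
clock: 10.52
ee_pos: [0.4681, -0.0989, 0.0154]
tool_rot: [1.0, 0.012, 0.001, 0.001]
wrist_force: [0.1, 1.2, 6.1]
grip_width: 0.053
grip_force: 63.5
```

Request:
{"op": "step_arm", "data": {"deltas": [[[0,0,0.03],[0,0,0]],[[0,0,0.04],[0,0,0]],[[0,0.01,0.04],[0,0,2]],[[0.002,0.03,0.025],[0,0,2]],[[0.0025,0.045,0],[0,0,2]],[[0.0025,0.045,0],[0,0,2]],[[0.0025,0.045,0],[0,0,2]],[[0.0025,0.045,0],[0,0,2]],[[0.0015,0.027,0],[0,0,2]],[[0,0.0102,0],[0,0,2]],[[0,0,0],[0,0,0]],[[0,0,0],[0,0,0]]]}}

```text
clock: 12.02
ee_pos: [0.4804, 0.1577, 0.1489]
tool_rot: [0.989, 0.15, -0.0, 0.0]
wrist_force: [-0.1, -0.5, -2.4]
grip_width: 0.0533
grip_force: 64.1
```

```bash
python3 tr.py w4
```

```text
[0.4804372  0.15770646 0.14886314] [0.48047636 0.15762547 0.1488415 ] 12.025 0.053273893219273845 toolx 17.24494578530192
tray (array([0.5261, 0.175 ]), np.float64(17.1), np.float64(1.164))
```

View pics/w4.png

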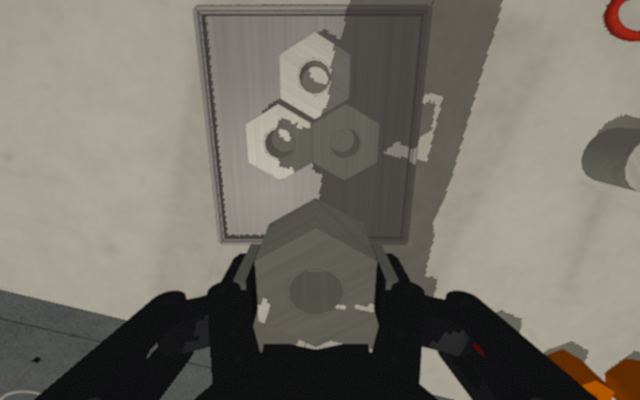

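The wrist view shows the fixed blocks at (281,141) and (346,140), and the placed far block at (316,76) with a small gap. The held block's bore is at (316,291) and its far corner at (316,229).

```bash
python3 - <<'E'
from fit import *
s=ctrl.observe();im=cv2.imread('pics/w4.png')
z=.1489-.0154+.045
print('bore,corner',ray('wrist',[(316,291),(316,229)],z,s).round(4))
f=fit([('wrist',im,s)],(.5745,.188),.049,arng=(-.1,.7));print('far',f)
print('held',fit([('wrist',im,s)],(.478,.157),z,arng=(-.1,.7)))
d=f[0]-[.5261,.175];a=np.radians(17.2);print('far in tray',d@[np.cos(a),np.sin(a)],d@[-np.sin(a),np.cos(a)])
E
```

```text
bore,corner [[0.4787 0.1573 0.1785]
 [0.5074 0.1663 0.1785]]
far (array([0.5746, 0.1883]), np.float64(16.5), np.float64(0.726))
held (array([0.4783, 0.1574]), np.float64(17.3), np.float64(0.513))
far in tray 0.05026391762851948 -0.0016366382109090822
```

Request:
{"op": "step_arm", "data": {"deltas": [[[0,0.0013,-0.04],[0,0,0]],[[0,0,-0.04],[0,0,0]],[[0,0,0],[0,0,0]]]}}

```text
clock: 12.45
ee_pos: [0.4779, 0.1588, 0.0664]
tool_rot: [0.989, 0.15, -0.004, -0.0]
wrist_force: [-0.7, 0.7, -1.9]
grip_width: 0.0529
grip_force: 63.9
```

Request:
{"op": "step_arm", "data": {"deltas": [[[0.0005,0,-0.02],[0,0,0]],[[0,0,-0.015],[0,0,0]],[[0,0,0],[0,0,0]]]}}

```text
clock: 12.82
ee_pos: [0.4806, 0.1597, 0.0337]
tool_rot: [0.989, 0.15, -0.001, -0.0]
wrist_force: [-0.1, -0.1, -1.9]
grip_width: 0.0527
grip_force: 64.1
```

Request:
{"op": "step_arm", "data": {"deltas": [[[0,0,-0.009],[0,0,0]],[[0,0,-0.005],[0,0,0]],[[0,0,0],[0,0,0]]]}}

```text
clock: 13.2
ee_pos: [0.481, 0.16, 0.0198]
tool_rot: [0.989, 0.151, 0.0, -0.0]
wrist_force: [-0.0, -0.6, -1.8]
grip_width: 0.053
grip_force: 64.1
```

Request:
{"op": "step_arm", "data": {"deltas": [[[0,0,-0.001],[0,0,0]],[[0,0,0],[0,0,0]]]}}

```text
clock: 13.45
ee_pos: [0.481, 0.16, 0.0194]
tool_rot: [0.989, 0.151, 0.0, 0.0]
wrist_force: [-1.3, -0.9, 4.2]
grip_width: 0.0527
grip_force: 64.7
```

Request:
{"op": "step_arm", "data": {"deltas": [[[0,0,0],[0,0,0]],[[0,0,0],[0,0,0]],[[0,0,0],[0,0,0]],[[0,0,0],[0,0,0]]], "grip": 1}}

```text
clock: 13.95
ee_pos: [0.481, 0.16, 0.0188]
tool_rot: [0.989, 0.151, -0.0, -0.0]
wrist_force: [-0.1, -0.1, -0.3]
grip_width: 0.0857
grip_force: 0.0
```

Request:
{"op": "step_arm", "data": {"deltas": [[[0,0,0.03],[0,0,0]],[[0,0,0.05],[0,0,0]],[[0,0,0.05],[0,0,0]],[[-0.03,-0.01,0.04],[0,0,0]],[[-0.03,-0.01,0.03],[0,0,0]],[[-0.02,-0.01,0],[0,0,0]],[[0,0,0],[0,0,0]],[[0,0,0],[0,0,0]]]}}

```text
clock: 14.95
ee_pos: [0.4016, 0.1301, 0.2187]
tool_rot: [0.989, 0.15, 0.0, -0.0]
wrist_force: [1.3, 0.3, 0.2]
grip_width: 0.0855
grip_force: 0.0
```

```bash
cat > chk.py <<'E'
from fit import *
s,im=snap('wrist','w5');_,t=snap('top','top5')
for V in ([('wrist',im,s)],[('top',t,0)]):
    c=fit(V,(.5265,.1735),.049,hexes=pair,arng=(-.4,.4));a=np.radians(c[1]);print('tray',c)
    for k in(.05,-.05):
        p=c[0]+k*np.array([np.cos(a),np.sin(a)]);f=fit(V,p,.049,rng=.009,arng=(-.1,.75));d=f[0]-c[0]
        print(f,'in tray',d@[np.cos(a),np.sin(a)],d@[-np.sin(a),np.cos(a)])
print(s['clock'],s['ee_pos'])
E
python3 chk.py
```

```text
tray (array([0.526 , 0.1744]), np.float64(17.2), np.float64(1.315))
(array([0.5741, 0.1875]), np.float64(16.6), np.float64(0.215)) in tray 0.04982266467366177 -0.0017094106633159514
(array([0.4775, 0.1592]), np.float64(18.8), np.float64(0.666)) in tray -0.05082576292360321 -0.000178390677123339
tray (array([0.5241, 0.1752]), np.float64(14.9), np.float64(1.261))
(array([0.5762, 0.1879]), np.float64(17.4), np.float64(0.733)) in tray 0.05361378020570593 -0.0011236423159787844
(array([0.4766, 0.1585]), np.float64(11.2), np.float64(0.625)) in tray -0.05019698141344655 -0.003924672849818124
14.95 [0.4015558  0.13011937 0.21871799]
```

View pics/w5.png

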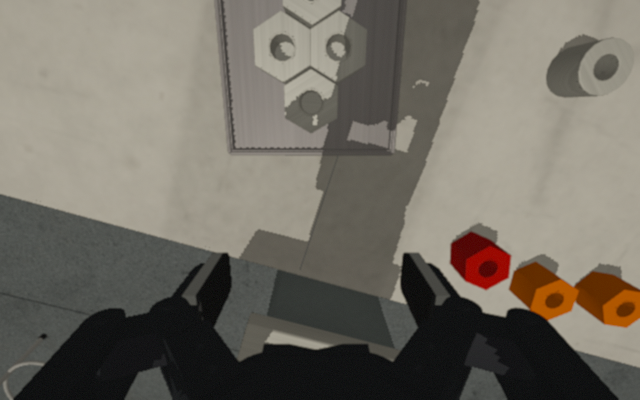

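The wrist view shows the near block packed at (312,102) against the fixed pair at (284,46) and (339,46), with the far block above them. Both are 3–4 mm from their nest points in the wrist-camera fit, with flats aligned and the gripper clear. Handing in.

```bash
python3 -c "
from h import *
print(order.sign_off())"
```

```text
the job is handed in; nothing more can be done
None
```

Both loose blocks stand in the two notches, each about 3–4 mm from its nest point by the wrist camera with flats aligned (the rougher top-camera fit showed up to 7 mm); the job was handed in at about 15 s, and sign-off returned no verdict.

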